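Shut and latch the guard gate of the test bay

TASK

The guard gate of the high-voltage test bay has been left ajar. Take the latch bar by its upright handle, lift it so that it clears the nose of the catch and swing the gate shut; ease the gate in by feel until the bar just bears on the rubber behind the nose, and there let the bar down, all the way behind the nose, so that the gate stays latched against its spring when you let go. Be gentle with the latch, do not ram or force the gate or its bar against the post, catch or rubber, and leave the unit in the bay and the things on the bench where they are.

Things in the scene. Friction and masses are not known exactly. Their poses are not given: they have to be found in the camera images.
- bay: Fixed bench-top test bay, 300 x 330 x 176 mm high: floor plate 12 mm thick, aluminium posts, clear sides, back and roof (top at 173 mm, front edge 53 mm behind the shut gate's mid-plane), open front facing its own -x. Origin on the bench under its middle; x points from the gate into the bay, y left as seen from the front, z up. Hinge axis at x -120, y +135 mm.
- gate_hinge (a point): Point on the gate's upright hinge axis, on the gate's mid-plane, 150 mm above the bench. It turns with the gate: own -y runs along the gate to the free end (230 mm away), own -x points out of the gate's outer face. The gate is an aluminium frame with a clear panel, 20 mm thick, top edge 158 mm above the bench.
- gate (a joint): Opening of the gate, rad: 0 parallel to the bay's front, growing as the free end swings out of the bay (clockwise seen from above). Stiff, damped hinge (0.05 N m plus 4 N m s/rad): it stays where left, until the push-rod acts. Latched, it rests between -0.04 and +0.04 according to how the catch was set.
- bar (a joint): Lift of the latch bar about its pivot, rad: 0 down on its rest on the gate (it drops there by itself), 0.30 end of lift. Flat dark steel bar, 248 x 20 mm, 10 mm thick across the gate, 0.32 to 0.52 kg. Its free end is 270 mm from the hinge axis, 40 mm past the gate, over the catch. Above 0.09 it passes over the nose; at 0.10 to 0.14 it also meets the rubber; from 0.21 it passes over both.
- bar_pivot (a point): The bar's pivot: on the gate's outer face, 35 mm from the hinge axis along the gate, 19 mm out from the gate's mid-plane (the mid-plane of bar and handle), 135 mm above the bench. Axes as point gate_hinge.
- handle (a point): Grip point of the bar's upright handle: flat steel tab 10 mm thick (own x, across the gate: pinch it so from above), 26 mm wide, top 20 mm above this point. It is 175 mm from the pivot along the bar and 60 mm above the pivot's height, bar down: 195 mm above the bench, 37 mm above the gate's edge; 50 mm free on both faces. Lifting the bar tilts it by the lift angle; it may turn between the fingers.
- post: Fixed latch post, 40 x 40 mm aluminium, top 176 mm above the bench. Origin at its foot, 12 mm above the bench, 256 mm from the hinge axis and 32 mm behind the shut gate's mid-plane; axes as the bay's. It carries catch, rubber and push-rod. More than 15 N in all between gate or bar and these is forcing it; the rod takes 1 to 2.5 N of that.
- catch_nominal (a point): Nominal place of the top inner edge of the catch's nose, 141 mm above the bench (16 mm above the lowered bar's underside): the bar's outer face is in line with it at gate 0. Axes as the bay's. Steel catch with blunt square nose, 14 mm thick, 42 mm long. It is bolted in slots and was set by hand up to 10 mm inwards or outwards of this; the true setting is not measured.
- push_rod (a point): Place of the tip of the interlock switch's sprung push-rod when free, 90 mm above the bench, fixed on the post, 217 mm from the hinge axis. It meets the gate's inner face 14 mm before gate 0, pushes it open with about 1.2 N, rising by 0.04 N per mm.
- strike (a point): Nominal place of the middle of the rubber face behind the nose, looking at the bar, 12.5 mm behind the nose's inner face, so the bar has 2.5 mm to spare between them. Rubber on an upright steel strike, top 165 mm above the bench, 240 to 282 mm from the hinge axis; it gives 12 N per mm. It was set together with the catch, so up to 10 mm off.
- unit: Flat black electronics unit, 150 x 190 x 42 mm, loose on the bay's floor plate. Origin under its middle. Leave it.
- driver: Hand screwdriver lying on the bench to the right. Leave it.
- bin: Black open parts bin, 170 x 110 x 70 mm, on the bench to the left. Leave it.
- roll: Tape roll, 90 mm across, 25 mm high, on the bench to the right. Leave it.

How it is judged (in metres and radians):
On the way, in this order (a step that is already met when the one before it is completed fails the run):
1. the bar is lifted clear of the catch's nose height while the gate still stands open (value of joint bar above 0.09 rad and value of joint gate above 0.1 rad), for 0.1 s.
2. the gate is swung in with the bar held up over the nose (value of joint bar above 0.075 rad and value of joint gate below 0.045 rad), for 0.1 s.
3. the bar is down behind the nose (value of joint bar below 0.02 rad and value of joint gate below 0.047 rad), for 0.2 s.
At the end, for the whole second after the job is handed in: The bar is down on its rest (joint bar below 0.02 rad) behind the nose of the catch, the gate stays shut by itself (joint gate between -0.055 and 0.047 rad, turning slower than 0.02 rad/s) (all of step 3 and value of joint gate above -0.055 rad and velocity of joint gate between -0.02 and 0.02 rad/s); the robot touches nothing.
It fails at once if the gate or its bar is rammed or forced against the latch post, its catch or rubber (more than 15 N) (contact force between gate and post above 15 N).
It fails at once if the unit in the bay is disturbed (moved by more than 15 mm) (distance of unit from where it was at the start of the episode above 0.015 m).
It fails at once if the screwdriver, bin or tape roll is disturbed (moved by more than 20 mm) (distance of any of driver, bin, roll from where it was at the start of the episode above 0.02 m).
It also fails if it takes over 51 s, if anything falls off the work surface, if the arm or the gripper's body presses on something with over 40 N, if the wrist force passes 120 N, or if a joint passes its speed limit or range.

ROBOT

A 6-joint arm with a two-finger parallel gripper is mounted at the origin on the work surface. World frame = base frame: x ahead of the robot, y to its left, z up, the work surface at z = 0. Lengths are in mm, angles in rad, forces in N, time in s.
With the tool pointing down it reaches from about 350 to 975 mm from the base axis. Payload 7.1 kg.
Tool frame: the origin (TCP) lies at the centre of the arm's flange, where the gripper is bolted on; the fingertips stand 182 mm ahead of it and the grasp point (between the pads) lies 163 mm ahead of it; z points along the fingers, y is the line along which they close (so a half turn about z gives the same grasp; the last joint's range is limited). The gripper opens to 88 mm and grips with 3 to 60 N. Pads are 20 mm wide; open, the fingers measure 115 mm over their backs; the gripper's body (75 mm by 178 mm) begins 61 mm behind the grasp point.
Start: joints at [-1.271, 0.423, 1.63, -0, 1.089, -0.019], TCP at [195.91, -593.486, 404.675] pointing down, gripper open.
Joint ranges: [-3, 3], [-0.9, 2.11], [0.09, 2.58], [-1.31, 4.45], [0.11, 2.69], [-2.54, 2.54]. Speed limits (rad/s): [2.39, 2.39, 3.01, 3.14, 3.14, 3.14].

INTERFACE

Orientations are given as a rotation vector (axis times angle).
In Python, from workcell import readout, get_image, ctrl gives the robot as it stands.
- The arm moves only by the tool step_arm, never from a script. Its argument "targets" is a list that holds one entry, the list of rows, each a list of 7 numbers: the shift along the world's x, y, z as a fraction of full scale, then the turn, a rotation vector about the world's x, y, z as a fraction of full scale, then the opening, from 0 (shut) to 1 (fully open). In form: [[[dx, dy, dz, wx, wy, wz, claw], ...]]. A call has exactly 5 rows; each row shifts and turns the commanded pose from where the row before left it; what a row does not reach is not made up. Full scale, the value 1, is 0.05 m for a shift and 4 degrees for a turn. A row lasts 1/8 s, in which the tool goes at most 62.5 mm and 10.7 degrees, less where a joint would pass 70% of its speed; a pose out of reach is approached as far as the arm can. A call with a number of a shift or a turn outside -1 to 1 is refused whole. A call with a gripper value outside its range is refused whole. The fingers move at their own pace and stop on an object; the grip force is fixed at half the most. Time passes only in rows, so rows that do not move let the fingers close, or fill a call up. It gives the time, the measured TCP pose, the force, the opening and the grip force at its end, in the units of the state.
- readout.get_obs(): the state, without advancing time (a new reading comes with each control period).
- get_image(name): name is "scene" or "top" or "wrist"; returns a dict with "pixels" (480x640x3 uint8, red, green, blue), "intrinsics" (3x3 intrinsics, pixels), "extrinsics" (4x4, takes a point from world to camera coordinates). Camera axes: x right, y down, z forward; pixel columns grow to the right and rows downward; lengths in mm; the calibration is good to about 2 mm. A picture is of the moment at which its call begins. There is no depth.
- ctrl.close_job(): hands the job in; it is judged then, once.
The state is a dict: "t": time; "qpos": joint angles; "qvel": joint speeds; "joint_torque": joint torques, N m; "ee_pos": TCP position; "orientation": TCP orientation; "ft_force": force on the tool from outside, world axes, zero at the start; "moment": the same for the moment, N m; "width": finger opening in mm; "grasp_force": force on a finger pad.
Only numpy, scipy, OpenCV 4.12 (cv2) and the standard library are available. Lean on these libraries where they do the work, as an engineer would, in place of code of your own. Each camera call takes 0.05 s, during which the arm holds its last target. There are 200 camera calls.

## Working session

There is one attempt and no reset: what is moved stays moved. The work goes in short steps, Python scripts to look and compute and a tool call to move; the robot and the scene stay as the last step left them, time stands still between calls to the robot, and variables do not carry over. Pictures are saved under pics/ and viewed, at most 10 in all, crops included, and the job is handed in when it is done.

Besides the shell and the picture viewer there is one more tool, called after ">>>" in YAML: its name, and indented under it one key for each argument. step_arm: Moves the arm, as the interface text tells. Shift numbers are shares of 0.05 m and turn numbers shares of 4 degrees, none past 1 either way. Its arguments: {"type":"object","properties":{"targets":{"type":"array"}},"required":["targets"]}

```bash
mkdir -p pics; ls
python3 - <<'E'
from workcell import readout,get_image
import cv2,pickle
d={}
for n in("scene","top"):
    d[n]=get_image(n); cv2.imwrite(f"pics/{n}0.png",d[n]["pixels"][:,:,::-1])
    print(n,d[n]["intrinsics"],d[n]["extrinsics"])
pickle.dump(d,open("im0.pkl","wb"))
o=readout.get_obs();print(o)
E
```

```text
pics
scene [[572.28404766   0.         307.21685846]
 [  0.         572.28404766 232.96598836]
 [  0.           0.           1.        ]] [[ 9.91123977e-01  1.32890313e-01  3.66427054e-03 -5.53263536e+02]
 [ 1.27717600e-01 -9.44170864e-01 -3.03693256e-01 -6.27097735e+00]
 [-3.68981943e-02  3.01465659e-01 -9.52762814e-01  1.55532354e+03]
 [ 0.00000000e+00  0.00000000e+00  0.00000000e+00  1.00000000e+00]]
top [[586.71496113   0.         317.19102981]
 [  0.         586.71496113 238.69956006]
 [  0.           0.           1.        ]] [[-1.73470369e-03 -9.99944730e-01  1.03695183e-02  5.28110006e+00]
 [-9.91250125e-01  3.50804846e-04 -1.31996468e-01  5.77838268e+02]
 [ 1.31985535e-01 -1.05077611e-02 -9.91195947e-01  1.85089341e+03]
 [ 0.00000000e+00  0.00000000e+00  0.00000000e+00  1.00000000e+00]]
{'t': 0.1, 'qpos': array([-1.27098456e+00,  4.23778944e-01,  1.63060666e+00, -1.41990480e-05,
        1.08859916e+00, -1.90121124e-02]), 'qvel': array([-0.00079691, -0.00035992, -0.00100303,  0.00141652,  0.00295277,
       -0.00046642]), 'joint_torque': array([-8.89711846e-04, -5.45611167e+01, -2.74326342e+01,  6.44924724e-02,
        1.88768719e-02, -3.74844706e-05]), 'ee_pos': array([ 195.84802246, -593.25873515,  403.97290382]), 'orientation': array([-3.10039892e+00, -4.98480667e-01,  3.25423487e-04]), 'ft_force': array([ 1.80435355e-02, -4.71869472e-05,  5.42674011e-01]), 'moment': array([-0.017533  , -0.02516075, -0.0268271 ]), 'grasp_force': 0.0, 'width': 87.46530142845779}
```

View pics/scene0.png

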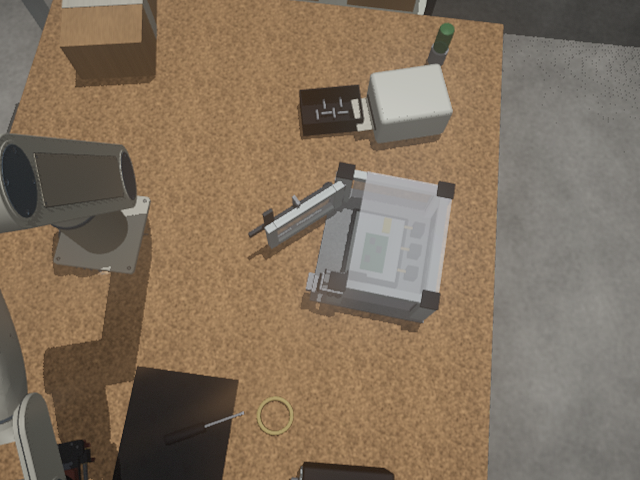

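View pics/top0.png

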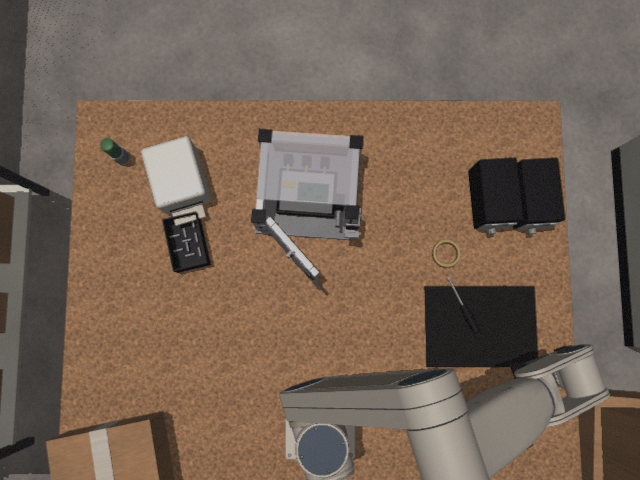

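The scene image shows the handle at about (268,213), the bar tip at (250,235), the catch and post at (322,284), and the roof corners at (346,170), (446,188) and (430,300). The top image shows the gate running from (268,220) to (318,275) and the post at (350,225). I'll enlarge both crops.

Run:
```python
import cv2,pickle,numpy as np
d=pickle.load(open("im0.pkl","rb"))
a=d["top"]["pixels"][120:300,245:375,::-1]; b=d["scene"]["pixels"][155:325,240:460,::-1]
cv2.imwrite("pics/ca.png",cv2.resize(a[80:,:],None,fx=5.5,fy=5.5,interpolation=cv2.INTER_CUBIC))
cv2.imwrite("pics/cb.png",cv2.resize(b[:,:],None,fx=3.5,fy=3.5,interpolation=cv2.INTER_CUBIC))
```

```text
(no output)
```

View pics/ca.png

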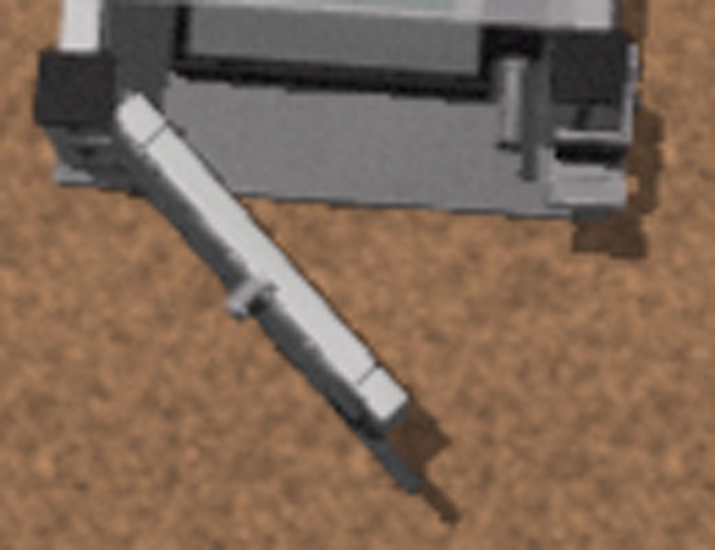

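View pics/cb.png

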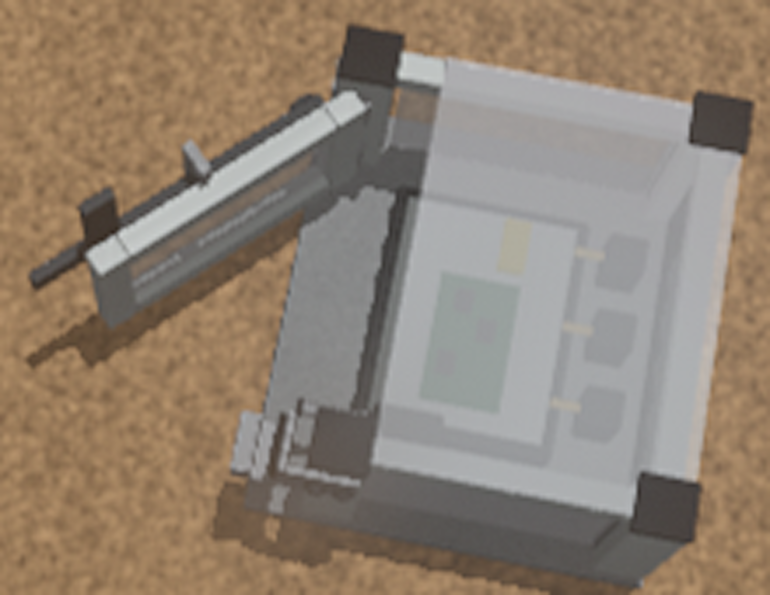

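The top crop shows the gate's top edge from (130,97) to (394,411), the bar tip at (412,487), the latch post top at about (593,70) and the catch at (590,187). The scene crop shows the dark handle tab with its top at about (95,197), the bar tip at (38,280), the gate end at (108,256) and the catch nose at (245,445).

```bash
cat > h.py <<'E'
import numpy as np
def ray(c,uv):
    K,E=c["intrinsics"],c["extrinsics"]; R,t=E[:3,:3],E[:3,3]
    o=-R.T@t; d=R.T@np.linalg.inv(K)@[uv[0],uv[1],1]; return o,d
def atz(c,uv,z):
    o,d=ray(c,uv); return o+d*(z-o[2])/d[2]
def proj(c,p):
    q=c["intrinsics"]@(c["extrinsics"][:3,:3]@p+c["extrinsics"][:3,3]); return q[:2]/q[2]
E
python3 - <<'E'
import pickle,numpy as np
from h import *
d=pickle.load(open("im0.pkl","rb"))
T=lambda u,v:(244.6+u/5.5,199.6+v/5.5)
S=lambda u,v:(239.6+u/3.5,154.6+v/3.5)
for n,z,t,s in [("gate free",158,T(394,411),S(108,256)),("gate hinge end",158,T(132,103),S(350,103)),("bartip top",145,T(412,485),S(38,277)),("handle top",215,None,S(95,197)),
 ("leftpost",176,T(77,88),S(370,55)),("latchpost",176,T(592,70),S(343,438)),("backright",176,None,S(668,508)),("backleft",176,None,S(722,122)),("nose outer?",141,T(588,187),S(246,445))]:
    print(n,*[np.round(atz(d[c],p,z)[:2],1) for c,p in(("top",t),("scene",s)) if p])
for n,p in (("top",(264.5,135.5)),("top",(356,141.5))): print(np.round(atz(d[n],p,176)[:2],1))
E
```

```text
gate free [454.4   9. ] [464.8  18.9]
gate hinge end [624.1 152.9] [618.4 155.6]
bartip top [414.9  -0.9] [417.2   1.1]
handle top [455.9  40.9]
leftpost [629.4 181.5] [628.  186.4]
latchpost [639.4 -99.2] [641.5 -92.2]
backright [ 859.7 -110.4]
backleft [878.7 168.8]
nose outer? [579.8 -98.9] [577.2 -97.6]
[877.3 166.4]
[ 858.8 -112.9]
```

```bash
cat > fit.py <<'E'
import pickle,numpy as np
from scipy.optimize import least_squares
from h import *
d=pickle.load(open("im0.pkl","rb"))
T=lambda u,v:("top",(244.6+u/5.5,199.6+v/5.5))
S=lambda u,v:("scene",(239.6+u/3.5,154.6+v/3.5))
Rz=lambda a:np.array([[np.cos(a),-np.sin(a)],[np.sin(a),np.cos(a)]])
G=lambda p,along,out,z:np.r_[p[:2]+Rz(p[2]-p[3])@[-out,-along],z]
B=lambda p,x,y,z:np.r_[p[:2]+Rz(p[2])@[x,y],z]
obs=[("gfree i",lambda p:G(p,230,-10,158),T(407,402)),("gfree o",lambda p:G(p,230,10,158),T(381,424)),
("gfree i s",lambda p:G(p,230,-10,158),S(130,262)),("gfree o s",lambda p:G(p,230,10,158),S(88,251)),
("tip",lambda p:G(p,270,19,145),T(412,483)),("tip s",lambda p:G(p,270,19,145),S(38,275)),
("handle",lambda p:G(p,210,19,215),S(96,198)),
("post",lambda p:B(p,32,-256,176),T(592,70)),("post s",lambda p:B(p,32,-256,176),S(343,438))]
def r(p): 
    e=[proj(d[c],f(p))-uv for _,f,(c,uv) in obs]
    return np.r_[np.ravel(e),(p[2]+.066)*200]
s=least_squares(r,[620,157,-.066,.85],loss="soft_l1")
p=s.x
if __name__=="__main__":
    print(p); 
    for o,e in zip(obs,r(p)[:-1].reshape(-1,2)): print(o[0],e.round(1))
    print("handle",G(p,210,19,195),"yaw",p[2]-p[3])
    for a in (250,): print("nose",B(p,-14,-a,141))
E
python3 fit.py
```

```text
[ 6.27667655e+02  1.65592605e+02 -6.84635743e-02  7.73366827e-01]
gfree i [-1.  -1.1]
gfree o [-1.3 -0.7]
gfree i s [-8.   3.6]
gfree o s [-0.5  0.3]
tip [-0.3  0.8]
tip s [-1.5  0.9]
handle [0.7 0.2]
post [-2.4 -0.9]
post s [ 0.3 -0. ]
handle [458.38042386  39.88328379 195.        ] yaw -0.8418304009123212
nose [596.59792707 -82.86397457 141.        ]
```

>>> step_arm:
  targets:
    - [[0.3,0.8,0.3,0,0,0.4,0.5],[0.35,0.84,0.3,0,0,0.4,0.5],[0.35,0.84,0.2,0,0,0.4,0.5],[0.35,0.84,0,0,0,0.4,0.5],[0.35,0.84,0,0,0,0.4,0.5]]

```text
t: 0.72
ee_pos: [281.2, -384.0, 444.6]
orientation: [-3.059, -0.715, -0.0]
ft_force: [0.5, 0.4, -0.2]
width: 44.4
grasp_force: 0.0
```

>>> step_arm:
  targets:
    - [[0.35,0.84,0,0,0,0.4,0.5],[0.35,0.84,0,0,0,0.4,0.5],[0.35,0.84,0,0,0,0.4,0.5],[0.35,0.84,0,0,0,0.4,0.5],[0.35,0.84,0,0,0,0.4,0.5]]

```text
t: 1.35
ee_pos: [368.6, -174.0, 444.6]
orientation: [-3.002, -0.926, 0.0]
ft_force: [0.8, -0.2, -0.5]
width: 43.9
grasp_force: 0.0
```

>>> step_arm:
  targets:
    - [[0.35,0.84,0,0,0,0.4,0.5],[0.35,0.84,0,0,0,0.4,0.5],[0.35,0.84,0,0,0,0.4,0.5],[0.35,0.84,0,0,0,0.4,0.5],[0.35,0.84,0,0,0,0.3,0.5]]

```text
t: 1.98
ee_pos: [456.1, 36.0, 444.6]
orientation: [2.934, 1.124, -0.0]
ft_force: [0.3, 0.1, -0.4]
width: 43.7
grasp_force: 0.0
```

```bash
sed -i '/gfree i s/s/("gfree i s".*S(130,262)),//' fit.py; python3 fit.py
cat > st.py <<'E'
from workcell import readout
import numpy as np
from scipy.spatial.transform import Rotation as R
o=readout.get_obs();y=R.from_rotvec(o["orientation"]).as_matrix()
print(o["t"],o["ee_pos"].round(1),"yaw y",np.arctan2(y[1,1],y[0,1]).round(3),"z",y[:,2].round(3),"F",o["ft_force"].round(1),o["moment"].round(2),o["width"].round(1),o["grasp_force"],o["qpos"].round(2))
E
python3 st.py
python3 - <<'E'
from workcell import get_image
import cv2,pickle
d={n:get_image(n) for n in("wrist","scene")}
pickle.dump(d,open("im1.pkl","wb")); cv2.imwrite("pics/w1.png",d["wrist"]["pixels"][:,:,::-1])
E
```

```text
[ 6.27141606e+02  1.64787894e+02 -6.77689902e-02  7.75172212e-01]
gfree i [-0.8 -0.9]
gfree o [-1.1 -0.5]
gfree o s [-0.8  0.5]
tip [-0.1  1. ]
tip s [-1.9  1. ]
handle [0.4 0.4]
post [-2.2 -0.8]
post s [0.1 0.3]
handle [457.71484202  39.26669406 195.        ] yaw -0.8429412020004148
nose [596.24446028 -83.69020686 141.        ]Traceback (most recent call last):
  File "st.py", line 5, in <module>
    print(o["t"],o["ee_pos"].round(1),"yaw y",np.arctan2(y[1,1],y[0,1]).round(3),"z",y[:,2].round(3),"F",o["ft_force"].round(1),o["moment"].round(2),o["width"].round(1),o["grasp_force"],o["qpos"].round(2))
                                                                                                                                                     ^^^^^^^^^^^^^^^^
AttributeError: 'float' object has no attribute 'round'
```

View pics/w1.png

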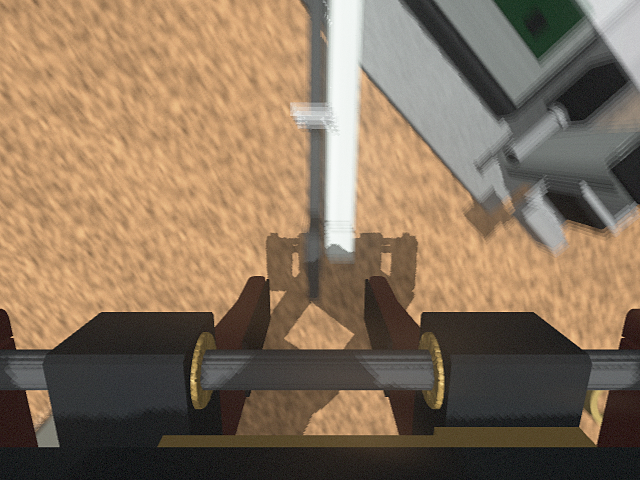

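The wrist view is aligned with the gate. The gate edge is vertical and ends at about (341,258), the handle tab is near (313,240), and the bar tip is at (314,298).

```bash
sed -i 's/o\["width"\].round(1)/round(o["width"],1)/' st.py; python3 st.py
python3 - <<'E'
import pickle
from fit import *
w=pickle.load(open("im1.pkl","rb"))["wrist"]
for n,q in(("tip",G(p,270,19,145)),("gfree",G(p,230,0,158)),("hand",G(p,210,19,215)),("hand out",G(p,223,19,215)),("ghinge",G(p,100,0,158))): print(n,proj(w,q).round(0))
print("tip",atz(w,(314,298),145),"gend",atz(w,(341,257),158),"v",G(p,270,19,145),G(p,230,0,158))
E
```

```text
2.075 [457.   37.3 444.6] yaw y -0.836 z [ 0.001  0.001 -1.   ] F [-1.  -0.   0.3] [-0.08 -0.01 -0.05] 44.0 0.0 [0.06 0.12 1.94 0.   1.07 0.89]
tip [316. 307.]
gfree [341. 264.]
hand [316. 261.]
hand out [316. 282.]
ghinge [345.  76.]
tip [417.59556085   5.26526821 145.        ] gend [459.53187596  15.76567008 158.        ] v [412.91865966  -0.64949371 145.        ] [455.42290736  11.77584039 158.        ]
```

>>> step_arm:
  targets:
    - [[0.06,0.1,-0.4,0,0,0,0.5],[0,0,-0.5,0,0,0,0.5],[0,0,-0.45,0,0,0,0.5],[0,0,-0.25,0,0,0,0.5],[0,0,-0.1,0,0,0,0.5]]

```text
t: 2.7
ee_pos: [458.7, 39.1, 359.1]
orientation: [-2.934, -1.122, 0.002]
ft_force: [-0.2, 0.1, 0.1]
width: 44.1
grasp_force: 0.0
```

```bash
python3 st.py
python3 - <<'E'
from workcell import get_image
import cv2,pickle,numpy as np
d={n:get_image(n) for n in("wrist","scene")}
pickle.dump(d,open("im2.pkl","wb"));
a=d["wrist"]["pixels"][:,:,::-1]; b=cv2.resize(d["scene"]["pixels"][155:325,240:360,::-1],(340,480))
cv2.imwrite("pics/w2.png",np.hstack([a[:,100:540],b]))
E
```

```text
2.7 [458.7  39.1 359.1] yaw y -0.841 z [-0.001 -0.    -1.   ] F [-0.2  0.1  0.1] [-0.04 -0.03  0.02] 44.1 0.0 [ 0.06  0.25  2.02 -0.    0.87  0.9 ]
```

View pics/w2.png

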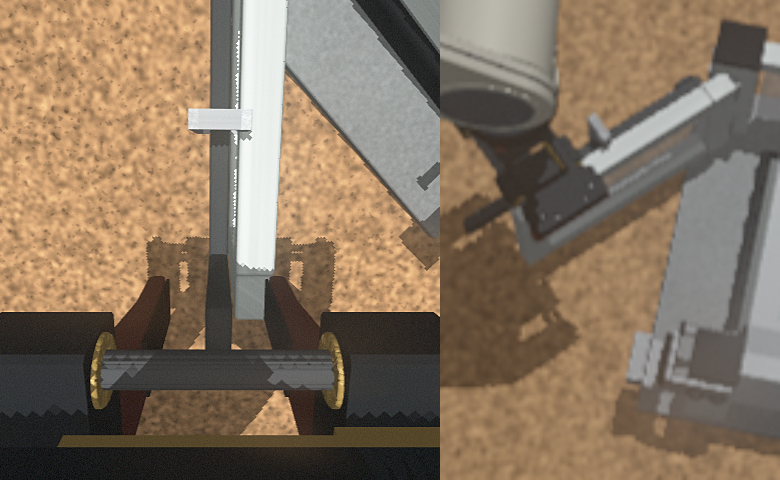

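The handle lies centrally between the fingers at about (218,255). I'll check its position along the gate.

Run:
```python
import pickle
from fit import *
w=pickle.load(open("im2.pkl","rb"))["wrist"]
u=Rz(p[2]-p[3])
t=np.array([458.7,39.1])
for q,z in(((318,256),215),((351,318),158)):
    a=atz(w,q,z)[:2]; print(a.round(1),"rel tool, gate axes",(u.T@(a-t)).round(1))
```

```text
[482.2  60.6] rel tool, gate axes [-0.4 31.8]
[455.9  13.4] rel tool, gate axes [ 17.4 -19.2]
```

>>> step_arm:
  targets:
    - [[0,0,0,0,0,0,0],[0,0,0,0,0,0,0],[0,0,0,0,0,0,0],[0,0,0,0,0,0,0],[0,0,0,0,0,0,0]]

```text
t: 3.42
ee_pos: [459.1, 39.4, 359.9]
orientation: [2.934, 1.121, 0.001]
ft_force: [-0.1, -1.7, 1.4]
width: 9.6
grasp_force: 30.0
```

```bash
python3 st.py
```

```text
3.425 [459.1  39.4 359.9] yaw y -0.841 z [ 0.001 -0.    -1.   ] F [-0.1 -1.7  1.4] [-0.25 -0.04 -0.41] 9.6 29.987666308879852 [ 0.06  0.25  2.02 -0.    0.87  0.9 ]
```

>>> step_arm:
  targets:
    - [[0.025,0.022,0.085,0,0,0,0],[0.025,0.022,0.085,0,0,0,0],[0.027,0.024,0.085,0,0,0,0],[0.03,0.027,0.085,0,0,0,0],[0.03,0.027,0.085,0,0,0,0]]

```text
t: 4.05
ee_pos: [465.9, 45.8, 381.2]
orientation: [-2.934, -1.122, -0.0]
ft_force: [4.9, 0.3, -8.4]
width: 9.7
grasp_force: 30.0
```

>>> step_arm:
  targets:
    - [[0,0,0,0,0,0,0],[0,0,0,0,0,0,0],[0,0,0,0,0,0,0],[0,0,0,0,0,0,0],[0,0,0,0,0,0,0]]

```text
t: 4.68
ee_pos: [465.9, 45.6, 381.0]
orientation: [2.934, 1.122, 0.001]
ft_force: [4.3, 0.5, -5.0]
width: 9.9
grasp_force: 30.0
```

```bash
python3 st.py
python3 - <<'E'
from workcell import get_image
import cv2,pickle,numpy as np
d={n:get_image(n) for n in("wrist","scene","top")}
pickle.dump(d,open("im3.pkl","wb"));
a=d["wrist"]["pixels"][:,:,::-1]; b=cv2.resize(d["scene"]["pixels"][180:260,240:360,::-1],(720,480),interpolation=cv2.INTER_CUBIC)
cv2.imwrite("pics/w3.png",np.hstack([a[:,240:400],b[:,:640]]))
E
```

```text
4.675 [465.9  45.6 381. ] yaw y -0.84 z [ 0.001  0.    -1.   ] F [ 4.3  0.5 -5. ] [-0.03 -0.7  -0.41] 9.9 29.9966499209404 [0.07 0.23 1.99 0.   0.93 0.91]
```

View pics/w3.png

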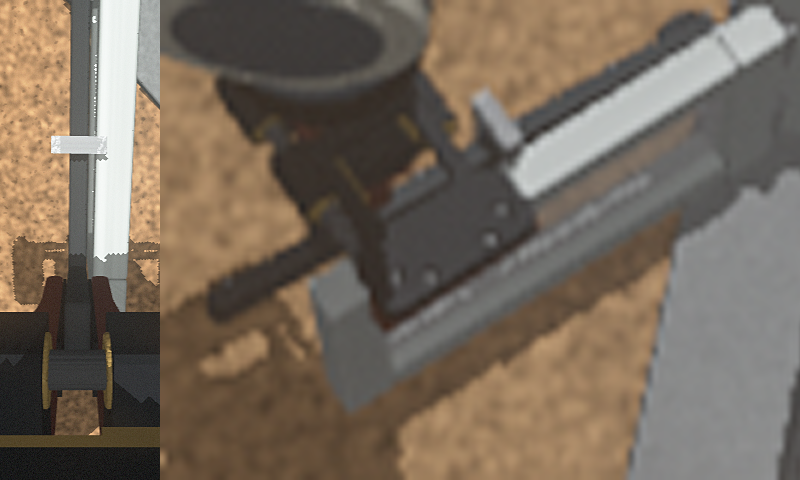

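The bar is lifted and the grip holds, with the bar tip at about (215,300) in the crop. Next I'll check the lift angle against the tip pixel and compute the arc.

Run:
```python
from fit import *
for ph in(0,.1,.12,.14):
    c,s=np.cos(ph),np.sin(ph)
    print(ph,proj(d["scene"],G(p,35+235*c-10*s,19,135+235*s+10*c)).round(1))
H=p[:2];T0=np.array([465.9,45.6]);g0=p[3]
g=np.linspace(g0,.1,21)
P=np.array([H+Rz(g0-x)@(T0-H) for x in g])
print((np.diff(P,axis=0)/50).round(3).tolist(),np.diff(g)[0]/np.radians(4),P[-1])
```

```text
0 [248.6 234.2]
0.1 [248.5 230.8]
0.12 [248.5 230. ]
0.14 [248.6 229.3]
[[0.082, -0.107], [0.086, -0.105], [0.089, -0.102], [0.093, -0.099], [0.096, -0.095], [0.099, -0.092], [0.102, -0.089], [0.105, -0.085], [0.108, -0.082], [0.111, -0.078], [0.113, -0.074], [0.116, -0.07], [0.118, -0.066], [0.12, -0.062], [0.122, -0.058], [0.124, -0.054], [0.126, -0.05], [0.127, -0.046], [0.129, -0.041], [0.13, -0.037]] -0.4835564772274367 [575.77273548 -29.03121983]
```

>>> step_arm:
  targets:
    - [[0.082,-0.107,0,0,0,0.484,0],[0.086,-0.105,0,0,0,0.484,0],[0.089,-0.102,0,0,0,0.484,0],[0.093,-0.099,0,0,0,0.484,0],[0.096,-0.095,0,0,0,0.484,0]]

```text
t: 5.45
ee_pos: [487.4, 20.5, 380.7]
orientation: [-2.827, -1.366, 0.003]
ft_force: [-1.8, 3.8, -3.4]
width: 9.7
grasp_force: 30.0
```

```bash
python3 st.py
```

```text
5.45 [487.4  20.5 380.7] yaw y -0.67 z [-0.003  0.001 -1.   ] F [-1.8  3.8 -3.4] [ 0.59 -0.33 -0.5 ] 9.7 30.045520663261414 [0.02 0.26 1.95 0.   0.94 0.69]
```

>>> step_arm:
  targets:
    - [[0.099,-0.092,0,0,0,0.484,0],[0.102,-0.089,0,0,0,0.484,0],[0.105,-0.085,0,0,0,0.484,0],[0.108,-0.082,0,0,0,0.484,0],[0.111,-0.078,0,0,0,0.484,0]]

```text
t: 6.08
ee_pos: [513.3, -1.1, 380.6]
orientation: [-2.701, -1.6, 0.005]
ft_force: [-4.2, 1.1, -0.7]
width: 9.8
grasp_force: 30.0
```

>>> step_arm:
  targets:
    - [[0.113,-0.074,0,0,0,0.484,0],[0.116,-0.07,0,0,0,0.484,0],[0.118,-0.066,0,0,0,0.484,0],[0.12,-0.062,0,0,0,0.484,0],[0.122,-0.058,0,0,0,0.484,0]]

```text
t: 6.7
ee_pos: [542.5, -18.0, 380.7]
orientation: [-2.556, -1.822, 0.006]
ft_force: [-4.7, -2.6, 1.6]
width: 10.1
grasp_force: 30.0
```

```bash
python3 st.py
python3 - <<'E'
from workcell import get_image
import cv2,pickle,numpy as np
d={n:get_image(n) for n in("wrist","scene","top")}
pickle.dump(d,open("im4.pkl","wb"));
a=d["wrist"]["pixels"][:,:,::-1]; b=cv2.resize(d["scene"]["pixels"][205:325,260:350,::-1],(360,480),interpolation=cv2.INTER_CUBIC)
cv2.imwrite("pics/w4.png",np.hstack([a[:,200:640],b]))
E
python3 st.py
```

```text
6.7 [542.5 -18.  380.7] yaw y -0.332 z [-0.005 -0.001 -1.   ] F [-4.7 -2.6  1.6] [-0.33  0.19 -0.48] 10.1 30.020162165164948 [-0.05  0.33  1.83 -0.    0.98  0.28]
6.85 [543.4 -18.3 381.1] yaw y -0.333 z [-0.001 -0.001 -1.   ] F [-1.4 -6.4  0.1] [-0.86 -0.23 -0.44] 10.1 29.991489350795746 [-0.06  0.34  1.83 -0.    0.98  0.28]
```

View pics/w4.png

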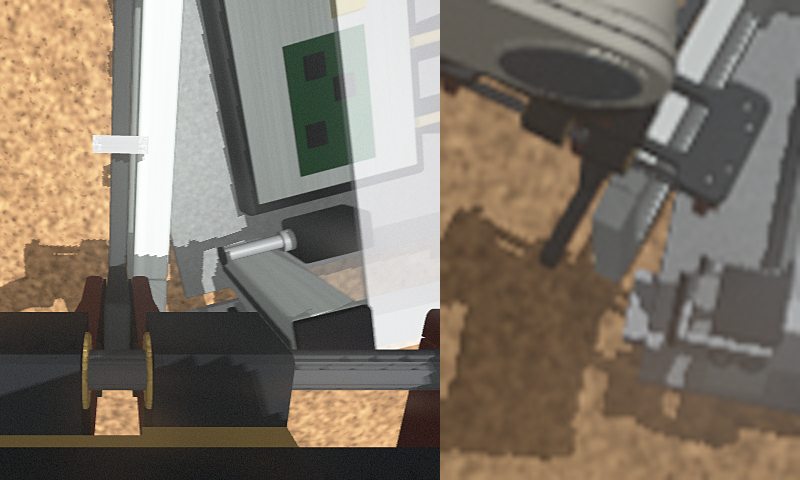

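The gate is at about 0.26 rad with the bar up and the tip outside the catch, at (550,262) in the right-hand crop. The -y force says my arc is slightly short, so I'll ease outward by about 2 mm.

>>> step_arm:
  targets:
    - [[0.122,-0.061,0,0,0,0.484,0],[0.124,-0.058,0,0,0,0.484,0],[0.126,-0.054,0,0,0,0.484,0],[0.128,-0.049,0,0,0,0.484,0],[0.129,-0.045,0,0,0,0.484,0]]

```text
t: 7.48
ee_pos: [574.9, -30.8, 380.5]
orientation: [-2.393, -2.032, 0.002]
ft_force: [-3.8, 1.4, -2.3]
width: 9.9
grasp_force: 30.0
```

>>> step_arm:
  targets:
    - [[0,0,0,0,0,0,0],[0,0,0,0,0,0,0],[0,0,0,0,0,0,0],[0,0,0,0,0,0,0],[0,0,0,0,0,0,0]]

```text
t: 8.1
ee_pos: [575.3, -30.7, 381.0]
orientation: [2.396, 2.032, 0.001]
ft_force: [2.9, 3.9, -5.8]
width: 10.1
grasp_force: 30.0
```

```bash
python3 st.py
python3 - <<'E'
from workcell import get_image
import cv2,pickle,numpy as np
d={n:get_image(n) for n in("wrist","scene","top")}
pickle.dump(d,open("im5.pkl","wb"));
a=d["wrist"]["pixels"][:,:,::-1]; b=cv2.resize(d["scene"]["pixels"][205:325,260:350,::-1],(360,480),interpolation=cv2.INTER_CUBIC)
cv2.imwrite("pics/w5.png",np.hstack([a[:,200:640],b]))
E
python3 st.py
```

```text
8.1 [575.3 -30.7 381. ] yaw y -0.164 z [ 0.  0. -1.] F [ 2.9  3.9 -5.8] [ 0.54 -0.61 -0.37] 10.1 29.978928565979004 [-0.07  0.38  1.76  0.    1.    0.09]
8.25 [575.3 -30.7 380.9] yaw y -0.164 z [ 0.  0. -1.] F [ 3.2  4.  -4.7] [ 0.61 -0.64 -0.37] 9.9 29.97957319021225 [-0.07  0.38  1.76  0.    1.    0.09]
```

View pics/w5.png

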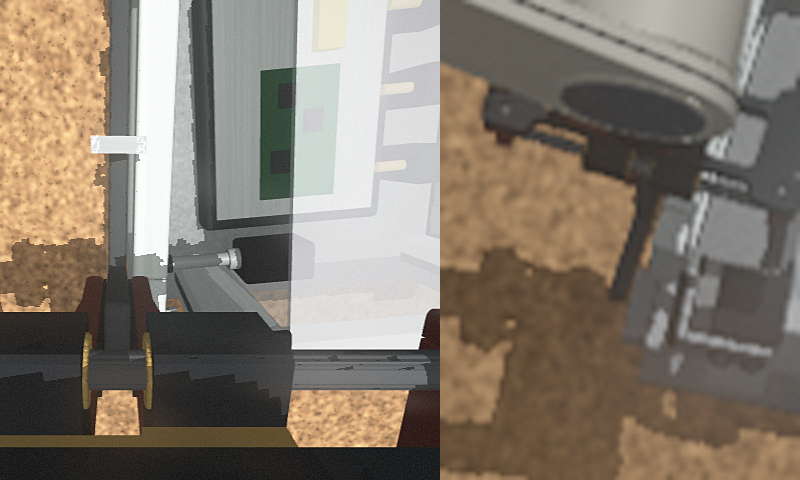

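The gate is near 0.1 rad and the bar tip has not yet reached the nose. I'll check the bay yaw and gate angle numerically from this wrist image.

Run:
```python
import pickle
from fit import *
w=pickle.load(open("im5.pkl","rb"))["wrist"]
def line(q1,q2,z):
    a,b=atz(w,q1,z),atz(w,q2,z); v=(a-b)[:2]; print(a.round(1),b.round(1),"yaw",np.arctan2(-v[0],v[1]).round(4))
line((497,5),(491,345),173)
line((338,5),(333,260),158); line((381,5),(366,290),158)
for gg in (.09,.1,.11): print(gg,[proj(w,q).round(0) for q in (G([*p[:3],gg],200,10,158),G([*p[:3],gg],60,10,158),G([*p[:3],gg],200,-10,158),B(p,53,-60,173),B(p,53,-150,173))])
```

```text
[675.5  84.7 173. ] [664.9 -84.5 173. ] yaw -0.0629
[607.1 100.8 158. ] [585.2 -25.6 158. ] yaw -0.1715
[627.5  97.5 158. ] [601.3 -46.7 158. ] yaw -0.1799
0.09 [array([336., 269.]), array([338., -10.]), array([371., 269.]), array([496., -38.]), array([492., 171.])]
0.1 [array([332., 269.]), array([336., -10.]), array([367., 269.]), array([496., -38.]), array([492., 171.])]
0.11 [array([329., 269.]), array([335., -10.]), array([364., 269.]), array([496., -38.]), array([492., 171.])]
```

>>> step_arm:
  targets:
    - [[0.027,-0.004,0,0,0,0.04,0],[0.027,-0.004,0,0,0,0.04,0],[0.028,-0.004,0,0,0,0.04,0],[0.028,-0.004,0,0,0,0.04,0],[0.028,-0.004,0,0,0,0.04,0]]

```text
t: 8.88
ee_pos: [581.8, -32.1, 380.8]
orientation: [-2.381, -2.049, 0.003]
ft_force: [-2.9, 0.6, -1.3]
width: 9.7
grasp_force: 30.1
```

```bash
cat >> st.py <<'E'
H=np.array([627.1,164.8]);T=o["ee_pos"][:2];r=(T-H)/1000;F=-o["ft_force"];M=-o["moment"][2]
# torque applied on gate, closing positive; g from tool polar angle (handle 201 along,19 out)
a=np.arctan2(-r[0],-r[1])
print("hinge torque",(r[0]*F[1]-r[1]*F[0]+M).round(3),"g polar",(a-np.arctan2(19,201)-.0665).round(4),"R",np.hypot(*r).round(4), "up",(o["ee_pos"][2]-359.9).round(1))
E
python3 st.py
```

```text
8.875 [581.8 -32.1 380.8] yaw y -0.149 z [-0.001 -0.001 -1.   ] F [-2.9  0.6 -1.3] [0.1  0.23 0.43] 9.7 30.085095763206482 [-0.08  0.39  1.74 -0.    1.01  0.07]
hinge torque 0.178 g polar 0.0654 R 0.2021 up 20.9
```

>>> step_arm:
  targets:
    - [[0.02,-0.004,0,0,0,0.11,0],[0.02,-0.004,0,0,0,0.11,0],[0.02,-0.004,0,0,0,0.11,0],[0,0,0,0,0,0,0],[0,0,0,0,0,0,0]]

```text
t: 9.5
ee_pos: [585.2, -32.8, 381.0]
orientation: [2.358, 2.075, -0.001]
ft_force: [-3.8, -3.8, -1.0]
width: 9.8
grasp_force: 30.0
```

```bash
python3 st.py
```

```text
9.5 [585.2 -32.8 381. ] yaw y -0.127 z [ 0.    -0.001 -1.   ] F [-3.8 -3.8 -1. ] [-0.62  0.47  0.32] 9.8 30.034021139144897 [-0.08  0.39  1.74 -0.    1.01  0.05]
hinge torque 0.276 g polar 0.0484 R 0.202 up 21.1
```

>>> step_arm:
  targets:
    - [[0.016,-0.006,0,0,0,0.06,0],[0.016,-0.006,0,0,0,0.06,0],[0.016,-0.006,0,0,0,0.06,0],[0,0,0,0,0,0,0],[0,0,0,0,0,0,0]]

```text
t: 10.12
ee_pos: [587.6, -33.5, 380.9]
orientation: [2.345, 2.09, -0.0]
ft_force: [-3.6, -2.6, -1.3]
width: 9.5
grasp_force: 30.0
```

```bash
python3 st.py
```

```text
10.125 [587.6 -33.5 380.9] yaw y -0.115 z [ 0. -0. -1.] F [-3.6 -2.6 -1.3] [-0.48  0.43  0.28] 9.5 30.031225383281708 [-0.08  0.4   1.73 -0.    1.01  0.04]
hinge torque 0.334 g polar 0.0361 R 0.2022 up 21.0
```

>>> step_arm:
  targets:
    - [[0.014,-0.003,0,0,0,0.05,0],[0.013,-0.002,0,0,0,0.05,0],[0.013,-0.003,0,0,0,0.05,0],[0,0,0,0,0,0,0],[0,0,0,0,0,0,0]]

```text
t: 10.75
ee_pos: [589.5, -33.9, 381.0]
orientation: [2.334, 2.103, -0.0]
ft_force: [-3.5, -4.3, 0.0]
width: 10.3
grasp_force: 30.0
```

```bash
python3 st.py
```

```text
10.75 [589.5 -33.9 381. ] yaw y -0.104 z [ 0. -0. -1.] F [-3.5 -4.3  0. ] [-0.57  0.48  0.22] 10.3 30.025691986083984 [-0.08  0.4   1.73 -0.    1.01  0.03]
hinge torque 0.329 g polar 0.0261 R 0.2022 up 21.1
```

>>> step_arm:
  targets:
    - [[0.01,-0.003,0,0,0,0.04,0],[0.01,-0.003,0,0,0,0.04,0],[0.01,-0.002,0,0,0,0.03,0],[0,0,0,0,0,0,0],[0,0,0,0,0,0,0]]

```text
t: 11.38
ee_pos: [591.0, -34.2, 380.9]
orientation: [-2.326, -2.112, 0.0]
ft_force: [-4.9, -4.1, -0.6]
width: 10.1
grasp_force: 30.0
```

```bash
python3 st.py
```

```text
11.375 [591.  -34.2 380.9] yaw y -0.097 z [-0. -0. -1.] F [-4.9 -4.1 -0.6] [-0.47  0.43  0.25] 10.1 30.0234192609787 [-0.08  0.4   1.72 -0.    1.01  0.02]
hinge torque 0.576 g polar 0.0186 R 0.2023 up 21.0
```

>>> step_arm:
  targets:
    - [[0,0,0,0,0,0,0],[0,0,0,0,0,0,0],[0,0,0,0,0,0,0],[0,0,0,0,0,0,0],[0,0,0,0,0,0,0]]

```text
t: 12.0
ee_pos: [591.0, -34.2, 380.9]
orientation: [2.326, 2.112, -0.0]
ft_force: [-4.0, -3.6, -0.9]
width: 10.0
grasp_force: 30.0
```

```bash
python3 st.py
```

```text
12.0 [591.  -34.2 380.9] yaw y -0.097 z [-0. -0. -1.] F [-4.  -3.6 -0.9] [-0.52  0.36  0.23] 10.0 30.023251175880432 [-0.08  0.4   1.72 -0.    1.01  0.02]
hinge torque 0.443 g polar 0.0187 R 0.2023 up 21.0
```

>>> step_arm:
  targets:
    - [[0.008,-0.002,0,0,0,0.02,0],[0.008,-0.002,0,0,0,0.02,0],[0,0,0,0,0,0.02,0],[0,0,0,0,0,0,0],[0,0,0,0,0,0,0]]

```text
t: 12.62
ee_pos: [591.8, -34.4, 380.9]
orientation: [-2.322, -2.116, 0.0]
ft_force: [-3.9, -1.9, -3.0]
width: 9.8
grasp_force: 30.0
```

```bash
python3 st.py
```

```text
12.625 [591.8 -34.4 380.9] yaw y -0.092 z [-0.  0. -1.] F [-3.9 -1.9 -3. ] [-0.42  0.46  0.22] 9.8 30.020741522312164 [-0.08  0.4   1.72  0.    1.02  0.01]
hinge torque 0.487 g polar 0.0146 R 0.2023 up 21.0
```

>>> step_arm:
  targets:
    - [[0.012,-0.002,0,0,0,0.04,0],[0.012,-0.002,0,0,0,0.03,0],[0,0,0,0,0,0,0],[0,0,0,0,0,0,0],[0,0,0,0,0,0,0]]

```text
t: 13.25
ee_pos: [593.0, -34.6, 380.9]
orientation: [2.316, 2.122, 0.0]
ft_force: [-3.1, -2.3, -0.7]
width: 9.9
grasp_force: 30.0
```

```bash
python3 st.py
```

```text
13.25 [593.  -34.6 380.9] yaw y -0.087 z [ 0. -0. -1.] F [-3.1 -2.3 -0.7] [-0.45  0.42  0.26] 9.9 30.036214292049408 [-0.08  0.41  1.72 -0.    1.02  0.01]
hinge torque 0.268 g polar 0.0085 R 0.2023 up 21.0
```

>>> step_arm:
  targets:
    - [[0.012,-0.002,0,0,0,0.04,0],[0.012,-0.002,0,0,0,0.03,0],[0,0,0,0,0,0,0],[0,0,0,0,0,0,0],[0,0,0,0,0,0,0]]

```text
t: 13.88
ee_pos: [594.2, -34.8, 380.9]
orientation: [-2.311, -2.128, 0.0]
ft_force: [-3.9, -3.6, -1.6]
width: 10.0
grasp_force: 30.0
```

```bash
python3 st.py
```

```text
13.875 [594.2 -34.8 380.9] yaw y -0.082 z [-0. -0. -1.] F [-3.9 -3.6 -1.6] [-0.41  0.52  0.38] 10.0 30.045543015003204 [-0.08  0.41  1.72 -0.    1.02  0.  ]
hinge torque 0.278 g polar 0.0028 R 0.2023 up 21.0
```

>>> step_arm:
  targets:
    - [[0.012,-0.002,0,0,0,0.04,0],[0.012,-0.002,0,0,0,0.04,0],[0,0,0,0,0,0,0],[0,0,0,0,0,0,0],[0,0,0,0,0,0,0]]

```text
t: 14.5
ee_pos: [595.4, -35.0, 380.9]
orientation: [-2.305, -2.134, 0.0]
ft_force: [-3.6, -1.8, -1.2]
width: 9.5
grasp_force: 30.0
```

```bash
python3 st.py
```

```text
14.5 [595.4 -35.  380.9] yaw y -0.077 z [-0. -0. -1.] F [-3.6 -1.8 -1.2] [-0.39  0.51  0.36] 9.5 30.049397349357605 [-0.08  0.41  1.71 -0.    1.02 -0.  ]
hinge torque 0.306 g polar -0.0032 R 0.2023 up 21.0
```

>>> step_arm:
  targets:
    - [[0.012,-0.001,0,0,0,0.04,0],[0.012,-0.002,0,0,0,0.04,0],[0,0,0,0,0,0,0],[0,0,0,0,0,0,0],[0,0,0,0,0,0,0]]

```text
t: 15.12
ee_pos: [596.5, -35.2, 380.9]
orientation: [-2.299, -2.141, 0.001]
ft_force: [-5.3, -3.6, -1.6]
width: 9.7
grasp_force: 30.0
```

```bash
python3 st.py
```

```text
15.125 [596.5 -35.2 380.9] yaw y -0.071 z [-0.001 -0.    -1.   ] F [-5.3 -3.6 -1.6] [-0.37  0.52  0.34] 9.7 30.048674941062927 [-0.08  0.41  1.71 -0.    1.02 -0.01]
hinge torque 0.613 g polar -0.0087 R 0.2023 up 21.0
```

Torque rose, so I'll hold and re-read before going on.

>>> step_arm:
  targets:
    - [[0,0,0,0,0,0,0],[0,0,0,0,0,0,0],[0,0,0,0,0,0,0],[0,0,0,0,0,0,0],[0,0,0,0,0,0,0]]

```text
t: 15.75
ee_pos: [596.5, -35.2, 380.9]
orientation: [-2.299, -2.141, 0.001]
ft_force: [-5.0, -2.6, -0.8]
width: 10.0
grasp_force: 30.0
```

```bash
python3 st.py
```

```text
15.75 [596.5 -35.2 380.9] yaw y -0.071 z [-0. -0. -1.] F [-5.  -2.6 -0.8] [-0.4   0.52  0.41] 10.0 30.048650801181793 [-0.08  0.41  1.71 -0.    1.02 -0.01]
hinge torque 0.514 g polar -0.0088 R 0.2024 up 21.0
```

>>> step_arm:
  targets:
    - [[0.008,-0.001,0,0,0,0.02,0],[0.008,-0.001,0,0,0,0.02,0],[0,0,0,0,0,0,0],[0,0,0,0,0,0,0],[0,0,0,0,0,0,0]]

```text
t: 16.38
ee_pos: [596.9, -35.3, 380.9]
orientation: [-2.295, -2.143, 0.002]
ft_force: [-8.2, -2.5, 1.5]
width: 9.7
grasp_force: 30.0
```

```bash
python3 st.py
```

```text
16.375 [596.9 -35.3 380.9] yaw y -0.069 z [-0.002  0.    -1.   ] F [-8.2 -2.5  1.5] [-0.41  0.8   0.24] 9.7 30.032115876674652 [-0.08  0.41  1.71  0.    1.02 -0.01]
hinge torque 1.322 g polar -0.0107 R 0.2023 up 21.0
```

Contact is confirmed: stiffness is up, with about 3.4 N on the rubber at g ≈ -0.01. I'll back off slightly and start lowering.

>>> step_arm:
  targets:
    - [[-0.008,0,0,0,0,0,0],[-0.001,-0.019,-0.042,0,0,0,0],[-0.001,-0.019,-0.042,0,0,0,0],[-0.001,-0.018,-0.042,0,0,0,0],[0,0,0,0,0,0,0]]

```text
t: 17.0
ee_pos: [596.5, -38.2, 374.8]
orientation: [-2.296, -2.143, 0.001]
ft_force: [-7.6, -3.8, 1.7]
width: 9.7
grasp_force: 30.0
```

```bash
python3 st.py
```

```text
17.0 [596.5 -38.2 374.8] yaw y -0.069 z [-0.001  0.    -1.   ] F [-7.6 -3.8  1.7] [-0.15  0.82  0.2 ] 9.7 30.0022155046463 [-0.08  0.42  1.71  0.    1.01 -0.01]
hinge torque 1.23 g polar -0.0112 R 0.2053 up 14.9
```

>>> step_arm:
  targets:
    - [[-0.004,-0.018,-0.042,0,0,0,0],[-0.003,-0.017,-0.042,0,0,0,0],[-0.001,-0.017,-0.042,0,0,0,0],[0,0,0,0,0,0,0],[0,0,0,0,0,0,0]]

```text
t: 17.62
ee_pos: [596.2, -40.9, 368.6]
orientation: [-2.297, -2.143, 0.001]
ft_force: [-6.2, -3.2, 2.1]
width: 9.7
grasp_force: 30.0
```

```bash
python3 st.py
```

```text
17.625 [596.2 -40.9 368.6] yaw y -0.069 z [-0.001  0.    -1.   ] F [-6.2 -3.2  2.1] [-0.28  0.8   0.19] 9.7 30.001613795757294 [-0.09  0.43  1.72 -0.    1.   -0.02]
hinge torque 0.983 g polar -0.0118 R 0.208 up 8.7
```

>>> step_arm:
  targets:
    - [[-0.001,-0.016,-0.042,0,0,0,0],[-0.001,-0.016,-0.042,0,0,0,0],[-0.001,-0.016,-0.042,0,0,0,0],[-0.001,-0.012,-0.03,0,0,0,0],[0,0,0,0,0,0,0]]

```text
t: 18.25
ee_pos: [596.0, -43.9, 360.8]
orientation: [-2.297, -2.143, 0.001]
ft_force: [-6.1, -4.8, 2.3]
width: 9.9
grasp_force: 30.0
```

```bash
python3 st.py
```

```text
18.25 [596.  -43.9 360.8] yaw y -0.069 z [-0.001  0.    -1.   ] F [-6.1 -4.8  2.3] [-0.26  0.83  0.19] 9.9 30.00170409679413 [-0.09  0.44  1.72 -0.    0.98 -0.02]
hinge torque 0.929 g polar -0.0129 R 0.211 up 0.9
```

>>> step_arm:
  targets:
    - [[0,-0.01,-0.02,0,0,0,0],[0,0,-0.006,0,0,0,0],[-0.01,0.002,0,0,0,-0.03,0],[-0.01,0.002,0,0,0,-0.03,0],[0,0,0,0,0,0,0]]

```text
t: 18.88
ee_pos: [595.6, -44.1, 360.2]
orientation: [2.3, 2.138, 0.001]
ft_force: [-5.1, -3.0, 5.1]
width: 9.7
grasp_force: 30.0
```

```bash
python3 st.py
```

```text
18.875 [595.6 -44.1 360.2] yaw y -0.073 z [ 0.001 -0.    -1.   ] F [-5.1 -3.   5.1] [-0.15  0.93  0.31] 9.7 30.015277862548828 [-0.09  0.44  1.73  0.    0.98 -0.02]
hinge torque 0.661 g polar -0.0109 R 0.2113 up 0.3
```

>>> step_arm:
  targets:
    - [[-0.01,0.002,0,0,0,-0.03,0],[-0.01,0.002,0,0,0,-0.03,0],[-0.01,0.001,0,0,0,-0.03,0],[0,0,0,0,0,0,0],[0,0,0,0,0,0,0]]

```text
t: 19.5
ee_pos: [594.2, -43.9, 360.2]
orientation: [2.307, 2.131, 0.002]
ft_force: [-3.0, -4.3, 4.3]
width: 10.1
grasp_force: 30.0
```

```bash
python3 st.py
```

```text
19.5 [594.2 -43.9 360.2] yaw y -0.079 z [ 0.002 -0.    -1.   ] F [-3.  -4.3  4.3] [-0.17  0.79  0.3 ] 10.1 30.01589924097061 [-0.09  0.43  1.73  0.    0.98 -0.01]
hinge torque 0.191 g polar -0.0043 R 0.2113 up 0.3
```

Another 1 mm back should bring it near the nose. Then I'll open the fingers partway, keeping clear of the bracket and roof.

>>> step_arm:
  targets:
    - [[-0.01,0.002,0,0,0,-0.03,0],[-0.01,0.001,0,0,0,-0.03,0],[0,0,0,0,0,0,0],[0,0,0,0,0,0,0],[0,0,0,0,0,0,0]]

```text
t: 20.12
ee_pos: [593.4, -43.8, 360.2]
orientation: [2.311, 2.126, 0.002]
ft_force: [-1.8, -3.3, 5.6]
width: 9.8
grasp_force: 30.0
```

```bash
python3 st.py
```

```text
20.125 [593.4 -43.8 360.2] yaw y -0.083 z [ 0.002 -0.    -1.   ] F [-1.8 -3.3  5.6] [-0.37  0.66  0.3 ] 9.8 30.023082196712494 [-0.09  0.43  1.73 -0.    0.97 -0.01]
hinge torque -0.033 g polar -0.0006 R 0.2113 up 0.3
```

>>> step_arm:
  targets:
    - [[0,0,0,0,0,0,0.4],[0,0,0,0,0,0,0.4],[0,0,0,0,0,0,0.4],[0,0,0,0,0,0,0.4],[0,0,0,0,0,0,0.4]]

```text
t: 20.75
ee_pos: [592.8, -43.5, 359.2]
orientation: [-2.312, -2.127, -0.0]
ft_force: [1.1, -0.1, -0.7]
width: 35.2
grasp_force: 0.0
```

```bash
python3 st.py
```

```text
20.75 [592.8 -43.5 359.2] yaw y -0.083 z [-0.  0. -1.] F [ 1.1 -0.1 -0.7] [-0.03 -0.07 -0.01] 35.2 0.0 [-0.09  0.43  1.73  0.    0.97 -0.01]
hinge torque -0.221 g polar 0.0026 R 0.2112 up -0.7
```

Released with no contact. Going straight up, clear of the handle, then a last look.

>>> step_arm:
  targets:
    - [[0,0,0.2,0,0,0,0.4],[0,0,0.5,0,0,0,0.4],[0,0,0.6,0,0,0,0.4],[0,0,0.6,0,0,0,0.4],[0,0,0.5,0,0,0,0.4]]

```text
t: 21.38
ee_pos: [592.7, -43.6, 481.4]
orientation: [2.311, 2.126, 0.002]
ft_force: [0.3, -0.7, -0.1]
width: 34.9
grasp_force: 0.0
```

>>> step_arm:
  targets:
    - [[-0.6,0.6,0.3,0,0,0,0.4],[-0.8,0.8,0.2,0,0,0,0.4],[-0.8,0.8,0,0,0,0,0.4],[-0.6,0.6,0,0,0,0,0.4],[0,0,0,0,0,0,0.4]]

```text
t: 22.0
ee_pos: [450.9, 97.7, 505.2]
orientation: [2.309, 2.13, 0.002]
ft_force: [0.1, -0.9, -0.0]
width: 35.2
grasp_force: 0.0
```

```bash
python3 st.py
python3 - <<'E'
from workcell import get_image
import cv2,numpy as np
w,s,t=[get_image(n)["pixels"][:,:,::-1] for n in("wrist","scene","top")]
b=cv2.resize(s[155:325,260:380],(400,567),interpolation=cv2.INTER_CUBIC)
c=cv2.resize(t[190:265,250:370],(400,250),interpolation=cv2.INTER_CUBIC)
e=cv2.resize(w,(400,300))
cv2.imwrite("pics/end.png",np.hstack([b[:550],np.vstack([c,e])]))
E
```

```text
22.0 [450.9  97.7 505.2] yaw y -0.08 z [ 0.001  0.    -1.   ] F [ 0.1 -0.9 -0. ] [-0.03 -0.09  0.03] 35.2 0.0 [0.19 0.06 1.87 0.   1.21 0.27]
hinge torque -0.189 g polar 1.0462 R 0.1885 up 145.3
```

View pics/end.png

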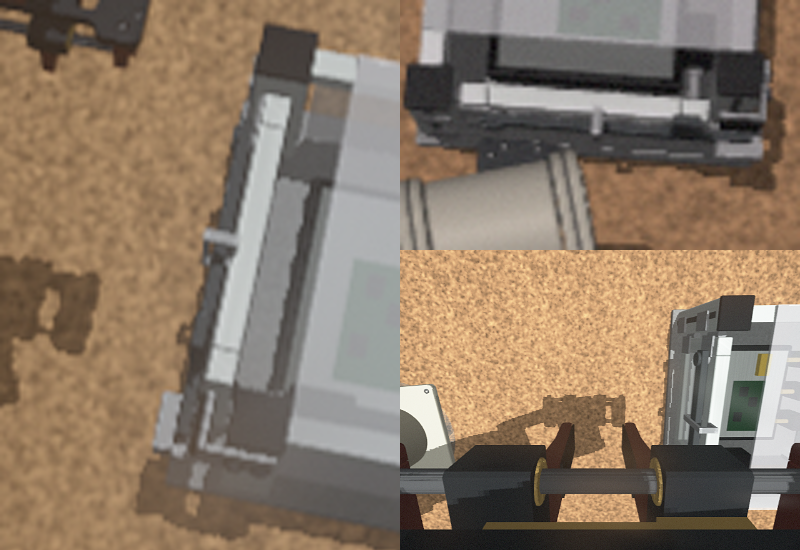

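The gate is shut parallel to the bay front. The bar lies behind the nose at about (175,415) in the left crop, and the gripper is clear. Handing in.

```bash
python3 -c "
from workcell import ctrl
print(ctrl.close_job())"
```

```text
the job is handed in; nothing more can be done
None
```

I shut the gate and let the bar down behind the nose; in the last pictures the gate stayed shut after release with the gripper clear, and I handed the job in at about 22 s (no verdict came back).

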